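# Tug-check the instrument cases and snap any loose catch shut

### The job

Check the three instrument cases one after another in the order blue, green, orange: pull up on each lid's handle to see whether its catch holds, and where the lid comes up, let it down again and press its catch tail until it snaps shut, so that in the end all three cases are shut and latched. A small blue jar stands on the green lid: first set it upright on the bench. Leave the other things on the bench where they are, and do not throw any lid open (a couple of centimetres tells enough).

Things in the scene. Friction and masses are not known exactly. Their poses are not given: they have to be found in the camera images.
- blue_case: the blue case: fixed to the bench, black base with blue lid, 118 mm deep (its x), 162 mm wide (its y), lid top 60 mm above the bench. Origin: centre of its underside; -x points to its front (catch side), z up. The lid hinges along the back edge (58 mm behind the origin, 45 mm up). In front a steel catch sticks out to 92 mm before the origin; on the lid stands a bar handle 30 mm before the origin.
- blue_lid (a joint): opening of the blue lid, rad: 0 shut, grows as its front edge rises. It falls shut by itself. With its catch latched the lid has play and comes to a dead stop at about 0.03 (the handle rises about 3 mm; pulls up to 25 N do not open it); unlatched it lifts freely with under 5 N at the handle.
- blue_handle (a point): middle of the blue case's handle bar, 84 mm above the bench with the lid shut: round black bar 12 mm thick, 76 mm long, running along the case's y, on a leg at each end (64 mm clear between the legs), 18 mm of clear space beneath it; moves with the lid. Axes as the case's when shut.
- blue_tail (a point): top of the blue case's catch tail, 82.5 mm before the case's origin, 60 mm above the bench when latched: steel plate 40 mm wide (y), 28 mm long, overhanging the front. Latched it is level; unlatched it stands only 4 mm higher here. Pressed straight down here, lid shut (about 6 N, 4 mm), it snaps over centre and stays latched; it never rests between. Pressing a latched one is harmless.
- green_case: the green case: fixed to the bench, black base with green lid, 118 mm deep (its x), 162 mm wide (its y), lid top 60 mm above the bench. Origin: centre of its underside; -x points to its front (catch side), z up. The lid hinges along the back edge (58 mm behind the origin, 45 mm up). In front a steel catch sticks out to 92 mm before the origin; on the lid stands a bar handle 30 mm before the origin.
- green_lid (a joint): opening of the green lid, rad: 0 shut, grows as its front edge rises. It falls shut by itself. With its catch latched the lid has play and comes to a dead stop at about 0.03 (the handle rises about 3 mm; pulls up to 25 N do not open it); unlatched it lifts freely with under 5 N at the handle.
- green_handle (a point): middle of the green case's handle bar, 84 mm above the bench with the lid shut: round black bar 12 mm thick, 76 mm long, running along the case's y, on a leg at each end (64 mm clear between the legs), 18 mm of clear space beneath it; moves with the lid. Axes as the case's when shut.
- green_tail (a point): top of the green case's catch tail, 82.5 mm before the case's origin, 60 mm above the bench when latched: steel plate 40 mm wide (y), 28 mm long, overhanging the front. Latched it is level; unlatched it stands only 4 mm higher here. Pressed straight down here, lid shut (about 6 N, 4 mm), it snaps over centre and stays latched; it never rests between. Pressing a latched one is harmless.
- orange_case: the orange case: fixed to the bench, black base with orange lid, 118 mm deep (its x), 162 mm wide (its y), lid top 60 mm above the bench. Origin: centre of its underside; -x points to its front (catch side), z up. The lid hinges along the back edge (58 mm behind the origin, 45 mm up). In front a steel catch sticks out to 92 mm before the origin; on the lid stands a bar handle 30 mm before the origin.
- orange_lid (a joint): opening of the orange lid, rad: 0 shut, grows as its front edge rises. It falls shut by itself. With its catch latched the lid has play and comes to a dead stop at about 0.03 (the handle rises about 3 mm; pulls up to 25 N do not open it); unlatched it lifts freely with under 5 N at the handle.
- orange_handle (a point): middle of the orange case's handle bar, 84 mm above the bench with the lid shut: round black bar 12 mm thick, 76 mm long, running along the case's y, on a leg at each end (64 mm clear between the legs), 18 mm of clear space beneath it; moves with the lid. Axes as the case's when shut.
- orange_tail (a point): top of the orange case's catch tail, 82.5 mm before the case's origin, 60 mm above the bench when latched: steel plate 40 mm wide (y), 28 mm long, overhanging the front. Latched it is level; unlatched it stands only 4 mm higher here. Pressed straight down here, lid shut (about 6 N, 4 mm), it snaps over centre and stays latched; it never rests between. Pressing a latched one is harmless.
- jar_middle (a point): middle of a small blue jar with a black cap, 54 mm in diameter, 70 mm tall; this point is on its axis 35 mm above its foot, z along the axis. It starts upright on the green lid, close behind the handle. All furniture and fixed clutter is beyond x = 0.59 or right of y = -0.46; nearer, only the listed things. Hoses hang above the bench's front left corner (x < 0.45, y > 0.3).
- turned_part: bystander, loose on the bench: white turned part with a wide head, 57 mm across, 100 mm tall; origin at the centre of its underside. Leave it alone.
- grey_block: bystander, loose on the bench: brown-grey block 40 x 55 mm, 40 mm tall; origin at the centre of its underside. Leave it alone.
- short_part: bystander, loose on the bench: short white turned part, 57 mm across, 75 mm tall; origin at the centre of its underside. Leave it alone.
- brown_part: bystander, loose on the bench: grey-brown turned part, 61 mm across, 125 mm tall; origin at the centre of its underside. Leave it alone.
- white_jar: bystander, loose on the bench: grey-brown jar with a white cap, 66 mm across, 95 mm tall; origin at the centre of its underside. Leave it alone.
Not all that is in view belongs to the job. Leave any pink, purple or yellow look-alike of the part that bears jar_middle alone.

How it is judged:
On the way, in this order (a step that is already met when the one before it is completed fails the run):
1. the blue jar stands upright on the bench, let go (height (world z) of jar_middle below 0.042 m and angle between jar_middle's own z axis and vertical below 0.1 rad and contact force between the fingers and jar below 0.1 N), for 0.2 s.
2. the blue lid has been tugged up by its handle through the catch's play (value of joint blue_lid above 0.02 rad), for 0.1 s.
3. the green lid has been tugged up by its handle through the catch's play (value of joint green_lid above 0.02 rad), for 0.1 s.
4. the orange lid has been tugged up by its handle through the catch's play (value of joint orange_lid above 0.02 rad), for 0.1 s.
At the end, for the whole second after the job is handed in: All three lids are shut (under 0.015 rad) with their catches latched (tail down level, within 1 mm), and the blue jar stands upright and at rest on the bench (within 0.1 rad) (value of joint each of blue_lid, green_lid, orange_lid below 0.015 rad and z of blue_tail in the frame of blue_handle below -0.0228 m and z of green_tail in the frame of green_handle below -0.0228 m and z of orange_tail in the frame of orange_handle below -0.0228 m and height (world z) of jar_middle between 0.028 and 0.042 m and angle between jar_middle's own z axis and vertical below 0.1 rad and linear speed of jar below 0.02 m/s); the robot touches nothing.
It fails at once if a bystander is shoved more than 25 mm (distance of any of turned_part, grey_block, short_part, brown_part, white_jar from where it was at the start of the episode above 0.025 m).
It fails at once if a bystander is tipped over (angle between any of turned_part, grey_block, short_part, brown_part, white_jar's own z axis and vertical above 0.4 rad).
It fails at once if a lid is thrown open (beyond 0.6 rad) (value of joint any of blue_lid, green_lid, orange_lid above 0.6 rad).
It also fails if it takes over 72 s, if anything falls off the work surface, if the arm or the gripper's body presses on something with over 40 N, if the wrist force passes 120 N, or if a joint passes its speed limit or range.

### The arm

A 6-joint arm with a two-finger parallel gripper is mounted at the origin on a cart in front of the work surface, level with it; the furniture and walls round the work are solid. World frame = base frame: x ahead of the robot, y to its left, z up, the work surface at z = 0. Lengths are in m, angles in rad, forces in N, time in s.
With the tool pointing down it reaches from about 0.3 to 0.775 m from the base axis. Payload 14.6 kg.
Tool frame: the origin (TCP) lies at the very end of the fingers, on their centre line; the grasp point (between the pads) lies 19 mm behind it; z points along the fingers, y is the line along which they close (so a half turn about z gives the same grasp; the last joint's range is limited). The gripper opens to 94 mm and grips with 3 to 60 N. Pads are 16 mm wide; open, the fingers measure 119 mm over their backs; the gripper's body (75 mm by 177 mm) begins 78 mm behind the grasp point.
Start: joints at [-1.279, 0.3, 1.521, -0, 1.321, -0.067], TCP at [0.193, -0.515, 0.205] pointing down, gripper open.
Joint ranges: [-3.03, 3.03], [-0.79, 2.21], [0.23, 2.52], [-1.04, 4.18], [0, 3.07], [-2.55, 2.55]. Speed limits (rad/s): [2.22, 2.22, 2.57, 3.14, 3.14, 3.14].

### API

Orientations are given as [roll, pitch, yaw] about the fixed x, y, z axes, in that order (R = Rz(yaw) Ry(pitch) Rx(roll)).
In Python, from station import * gives the robot as it stands.
- The arm moves only by the tool jog_arm, never from a script. Its argument "rows" is a list of rows, each a list of 3 entries, a list of its own where there are three numbers: the shift along the tool's x, y, z in m, then the turn about the tool's z in degrees, then the finger opening in m, from 0 to 0.094. A call has 1 to 12 rows; each row shifts and turns the commanded pose from where the row before left it, along the tool's axes as they then stand; what a row does not reach is not made up. A row lasts 1/12 s, in which the tool goes at most 41.7 mm and 7.16 degrees, less where a joint would pass 70% of its speed; a pose out of reach is approached as far as the arm can. A call is refused whole if a number of a shift passes 0.0417 or a number of a turn 7.16, either way. A call with a gripper value outside its range is refused whole. The fingers move at their own pace and stop on an object; "squeeze" is the grip in N (left out, the last holds). Time passes only in rows, so rows that do not move let the fingers close. It gives the time, the measured TCP pose, the force, the opening and the grip force at its end, in the units of the state.
- get_obs(): the state, without advancing time (a new reading comes with each control period).
- camera(name): name is "scene" or "top" or "wrist"; returns a dict with "image" (400x640x3 uint8, red, green, blue), "range_z" (400x640 float32, m along the optical axis (not along the pixel's ray), 0 where there is no reading), "K" (3x3 intrinsics, pixels), "world_from_camera" (4x4, takes a point from camera to world coordinates); the wrist camera has in their place "T_tool_cam" (4x4, takes a point from camera to tool coordinates, whose origin is the TCP and whose axes are the flange's). Camera axes: x right, y up, looking along -z (the intrinsics and any distortion apply to the point x, -y, -z); pixel columns grow to the right and rows downward; lengths in m; the calibration is good to about 2 mm. The wrist camera is an equidistant fisheye: a pixel r from the principal point sees the ray r / f radians off the axis. A picture is of the moment at which its call begins: read the wrist's pose just before it.
- hand_in(): hands the job in; it is judged then, once.
Trained networks look in a picture, given as the dict that the camera call returned (one of the last four; its "shot" number tells which), for a name from the list of things; names that differ only in an ending like _2 or _b are one class to them, and where a whole thing is asked for, a point or a joint stands for the part that bears it (a point fixed in the world has none). Each returns a list of dicts, best first, with "p" (0 to 1); they miss things now and then, are a little off and sometimes report something else, mostly with a low value. They report only what shows in the picture. A call takes as long as a camera call. They do not tell look-alikes from the thing itself.
- search_frame(label, picture): "at" ([column, row] as shares, 0 to 1, of the picture: columns of its width, rows of its height, amid what is visible of it).
- spot_point(label, picture): "at" ([column, row] as shares, 0 to 1, of the picture: columns of its width, rows of its height: a listed point, or the origin of a listed thing).
The state is a dict: "time_s": time; "qpos": joint angles; "joint_vel": joint speeds; "tau": joint torques, N m; "ee_pos": TCP position; "eef_rot": TCP orientation; "force": force on the tool from outside, world axes, zero at the start; "moment": the same for the moment, N m; "grip_width": finger opening in m; "grip_force": force on a finger pad.
Only numpy, scipy, OpenCV 4.12 (cv2) and the standard library are available. Lean on these libraries where they do the work, as an engineer would, in place of code of your own. Each camera call takes 0.05 s, during which the arm holds its last target. There are 200 camera calls.

## Working session

There is one attempt and no reset: what is moved stays moved. The work goes in short steps, Python scripts to look and compute and a tool call to move; the robot and the scene stay as the last step left them, time stands still between calls to the robot, and variables do not carry over. Pictures are saved under pics/ and viewed, at most 10 in all, crops included, and the job is handed in when it is done.

Besides the shell and the picture viewer there is one more tool, called after "Emit:" as name(argument=value, ...) on one line, values as JSON. jog_arm: Moves the arm, as the interface text tells. Its arguments: {"type":"object","properties":{"rows":{"type":"array","items":{"type":"array"}},"squeeze":{"type":"number"}},"required":["rows"]}

```bash
mkdir -p pics
cat > h.py <<'E'
from station import *
import numpy as np, cv2
from scipy.spatial.transform import Rotation as R
def pt(c,u,v,z=None,d=None):
    K=c["K"];T=np.array(c["world_from_camera"])
    r=np.array([(u-K[0][2])/K[0][0],-(v-K[1][2])/K[1][1],-1])
    if z is None:
        d=d or float(np.median(c["range_z"][int(v)-1:int(v)+2,int(u)-1:int(u)+2])); return T[:3,:3]@(r*d)+T[:3,3]
    w=T[:3,:3]@r; return T[:3,3]+w*(z-T[2,3])/w[2]
def save(c,n): cv2.imwrite("pics/"+n,c["image"][:,:,::-1])
E
python3 - <<'E'
from h import *
for n in ["top","scene"]:
    c=camera(n); save(c,n+"0.png")
    for l,z in [("blue_case",0),("green_case",0),("orange_case",0),("blue_handle",.084),("green_handle",.084),("orange_handle",.084),("blue_tail",.062),("green_tail",.062),("orange_tail",.062),("jar_middle",.095),("turned_part",0),("grey_block",0),("short_part",0),("brown_part",0),("white_jar",0)]:
        for r in spot_point(l,c)[:3]:
            if r["p"]>.2:
                u,v=r["at"][0]*640,r["at"][1]*400
                print(n,l,round(r["p"],2),int(u),int(v),pt(c,u,v,z).round(3))
E
```

```text
top blue_case 0.67 436 222 [ 0.526 -0.33   0.   ]
top green_case 0.65 349 207 [ 0.573 -0.044  0.   ]
top green_case 0.6 352 215 [ 0.547 -0.054  0.   ]
top orange_case 0.82 263 227 [0.505 0.239 0.   ]
top blue_handle 0.75 448 233 [ 0.476 -0.345  0.084]
top green_handle 0.7 260 231 [0.481 0.238 0.084]
top green_handle 0.57 352 214 [ 0.535 -0.049  0.084]
top orange_handle 0.69 263 232 [0.477 0.228 0.084]
top blue_tail 0.69 448 248 [ 0.434 -0.351  0.062]
top green_tail 0.46 345 229 [ 0.492 -0.029  0.062]
top orange_tail 0.59 266 247 [0.431 0.221 0.062]
top orange_tail 0.21 437 225 [ 0.506 -0.319  0.062]
top jar_middle 0.63 448 230 [ 0.484 -0.345  0.095]
top jar_middle 0.61 345 195 [ 0.594 -0.026  0.095]
top jar_middle 0.6 354 259 [ 0.394 -0.051  0.095]
top turned_part 0.7 324 259 [0.4   0.039 0.   ]
top grey_block 0.56 384 262 [ 0.393 -0.158  0.   ]
top grey_block 0.27 259 230 [0.495 0.253 0.   ]
top short_part 0.55 384 260 [ 0.399 -0.155  0.   ]
top short_part 0.49 402 168 [ 0.711 -0.224  0.   ]
top short_part 0.21 343 227 [ 0.505 -0.025  0.   ]
top brown_part 0.63 199 228 [0.5   0.451 
[... 443 characters left out ...]
28 256 [0.488 0.241 0.084]
scene blue_tail 0.44 426 144 [ 0.444 -0.344  0.062]
scene green_tail 0.48 374 198 [ 0.483 -0.028  0.062]
scene orange_tail 0.6 351 268 [0.431 0.229 0.062]
scene orange_tail 0.56 400 157 [ 0.488 -0.239  0.062]
scene jar_middle 0.9 361 136 [ 0.624 -0.24   0.095]
scene jar_middle 0.87 238 206 [0.77  0.208 0.095]
scene jar_middle 0.73 406 208 [0.382 0.005 0.095]
scene turned_part 0.67 420 144 [ 0.481 -0.426 -0.   ]
scene turned_part 0.66 387 241 [0.406 0.051 0.   ]
scene grey_block 0.69 428 145 [ 0.455 -0.428 -0.   ]
scene short_part 0.54 337 159 [ 0.688 -0.211 -0.   ]
scene brown_part 0.78 283 343 [0.489 0.449 0.   ]
scene white_jar 0.58 290 222 [ 0.673  0.114 -0.   ]
```

Run:
```python
import cv2,numpy as np
t=cv2.imread("pics/top0.png")[130:290,170:480]; s=cv2.imread("pics/scene0.png")[90:390,190:490]
cv2.imwrite("pics/t1.png",cv2.resize(t,None,fx=2.58,fy=2.58,interpolation=2))
cv2.imwrite("pics/s1.png",cv2.resize(s,None,fx=2,fy=2,interpolation=2))
```

```text
(no output)
```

View pics/t1.png

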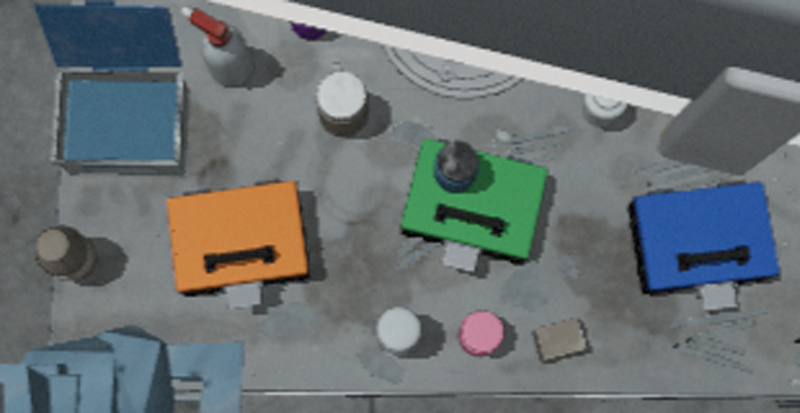

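View pics/s1.png

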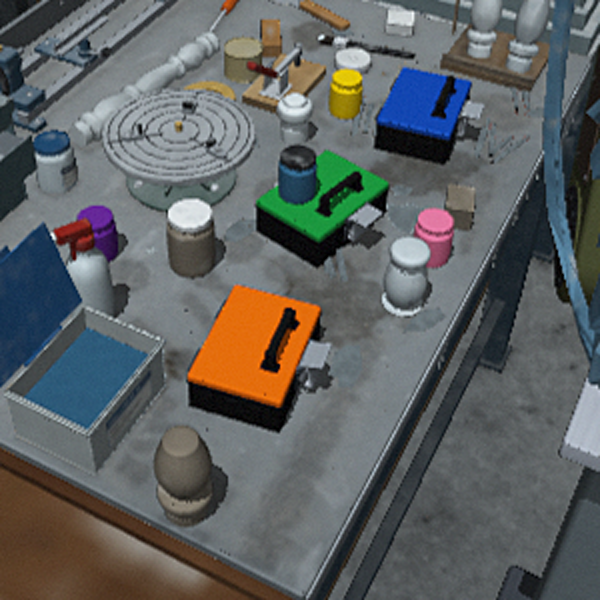

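The jar on the green lid is at top px (347,194), which is crop (458,165). It is blue with a black cap, so it is the target. The pink (357,259), yellow and purple jars are look-alikes. Next I measure the case poses and take an enlarged crop of the jar.

Run:
```python
from h import *
def cloud(c):
    K=c["K"];T=np.array(c["world_from_camera"]);d=c["range_z"]
    v,u=np.mgrid[:400,:640]
    P=np.stack([(u-K[0][2])/K[0][0]*d,-(v-K[1][2])/K[1][1]*d,-d],-1)@T[:3,:3].T+T[:3,3]
    return P,d>0
for n in ["top","scene"]:
    c=camera(n);P,ok=cloud(c);H=cv2.cvtColor(c["image"],cv2.COLOR_RGB2HSV)
    for l,(a,b),x,y in [("blue",(105,125),.52,-.34),("green",(50,75),.56,-.05),("orange",(5,20),.51,.235)]:
        m=ok&(H[...,0]>=a)&(H[...,0]<=b)&(H[...,1]>150)&(abs(P[...,2]-.06)<.012)&(abs(P[...,0]-x)<.13)&(abs(P[...,1]-y)<.13)
        q=P[m][:,:2].astype(np.float32); r=cv2.minAreaRect(q)
        print(n,l,m.sum(),np.round(r[0],3),np.round(r[1],3),round(r[2],1),P[m][:,2].mean().round(3))
    m=ok&(abs(P[...,0]-.6)<.07)&(abs(P[...,1]+.03)<.07)&(P[...,2]>.115)&(P[...,2]<.15)
    q=P[m]; print("jartop",len(q),np.round(cv2.minEnclosingCircle(q[:,:2].astype(np.float32)),3) if 0 else (cv2.minEnclosingCircle(q[:,:2].astype(np.float32))),q[:,2].max())
    if n=="scene":
        cv2.imwrite("pics/jar.png",cv2.resize(c["image"][150:230,300:420,::-1],None,fx=5,fy=5,interpolation=2))
    else: print(c["K"][0][0],np.array(c["world_from_camera"])[:3,3])
o=get_obs();print(o["eef_rot"],o["ee_pos"],o["grip_width"])
print(np.round(R.from_euler("xyz",o["eef_rot"]).as_matrix(),2))
```

```text
top blue 1710 [ 0.521 -0.339] [0.119 0.162] 7.0 0.061
top green 103 [ 0.563 -0.053] [0.153 0.112] 75.8 0.061
top orange 1728 [0.516 0.24 ] [0.118 0.162] 8.3 0.061
jartop 217 ((0.5955198407173157, -0.029675660654902458), 0.026043999940156937) 0.1395641500813345
485.65486433119435 [0.26677788 0.05712793 1.58454426]
scene blue 1033 [ 0.521 -0.336] [0.119 0.169] 6.8 0.058
scene green 1147 [ 0.565 -0.05 ] [0.166 0.119] 76.3 0.058
scene orange 2347 [0.517 0.244] [0.121 0.167] 9.3 0.059
jartop 216 ((0.593961775302887, -0.025134339928627014), 0.027227604761719704) 0.13383851749570663
[-3.14154556e+00  3.58044422e-05  3.58801192e-01] [ 0.19310473 -0.51496181  0.20543594] 0.09404688857818184
[[ 0.94  0.35 -0.  ]
 [ 0.35 -0.94  0.  ]
 [-0.   -0.   -1.  ]]
```

View pics/jar.png

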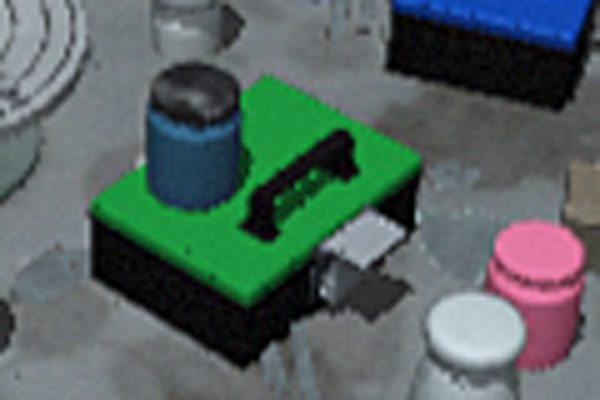

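Run:
```python
from h import *
for n in ["top","scene"]:
    c=camera(n)
    K=c["K"];T=np.array(c["world_from_camera"]);d=c["range_z"]
    v,u=np.mgrid[:400,:640]
    P=np.stack([(u-K[0][2])/K[0][0]*d,-(v-K[1][2])/K[1][1]*d,-d],-1)@T[:3,:3].T+T[:3,3]
    P=P[d>0]; print(n)
    m=(P[:,0]>.35)&(P[:,0]<.9)&(abs(P[:,1])<.6)&(P[:,2]>.05);Q=P[m]
    g=np.zeros((11,24))
    np.maximum.at(g,(((Q[:,0]-.35)/.05).astype(int),((Q[:,1]+.6)/.05).astype(int)),Q[:,2])
    print("y from -.6 step .05 (cm)");
    for i in range(11): print(round(.35+.05*i,2),(g[i]*100).astype(int))
```

```text
top
y from -.6 step .05 (cm)
0.35 [  0   0   0   0   0   0   0   0   0 136 136 136 136 136 136 136 136   0
   0   0   0   0   0   0]
0.4 [ 21   0   0   0   6   6   0   0   0 136 136 136 136 136 136 136 136 131
   6   0   0   0   0   0]
0.45 [15  0  0  6  9  9  6  0  0  6  6  6  0  0  0  9  9  9  6  0 13 13  0  0]
0.5 [18  0  0  7  8  7  7  0  0  7  9  9  7  0  0  7  7  7  6  0 13 13  0  0]
0.55 [ 0  0  0  6  6  6  6  0  0  7 13 13  6  0  0  6  6  6  8  8  8  0  0  0]
0.6 [ 0  0  0  0  0  0  0  0  0  6 12 13  6  0  0  0  0  0  9  9  9  9  0  0]
0.65 [ 0  0  0  0  0  0  0  8  6  0  9  9  9 10 10  0  0  0  9  6  6  9  0  0]
0.7 [ 0  0  0  0  0  0  0  0  5  9  9 10 10 10 10  0 17 17 18 17 18 17  0  0]
0.75 [ 0  0  0  0  0  0  0  0  0  0  0  0  8  9  5  6 16 17 20 22 21 20  0  0]
0.8 [0 0 0 0 0 0 0 0 0 0 0 0 0 0 0 0 0 0 0 0 0 0 0 0]
0.85 [0 0 0 0 0 0 0 0 0 0 0 0 0 0 0 0 0 0 0 0 0 0 0 0]
scene
y from -.6 step .05 (cm)
0.35 [ 0  0  0  0  0  0  0  0  0  0  7  7 10 10  0  0  0  0  0  0  0  0  0  0]
0.4 [23  0  0  0  6  6  0  0  0  0  7  7 10 10  0  0  6  6  5  0  0  0  0  0]
0.45 [15  0  0  6  8  9  8  0  0  6  6  6  0  0  0  8  9  9  6  0 12 12  0  0]
0.5 [20  0  0  6  8  6  6  5  0  6  9  9  6  0  0  6  6  6  6  0 12 12  0  0]
0.55 [ 0  0  0  6  6  6  6  5  0  6 12 13 11  0  0  6  6  6  8  8  8  8  0  0]
0.6 [ 0  0  0  0  0  7  6  0  0  6 12 13 11  0  0  0  0  0  8  8  8  8  0  0]
0.65 [0 0 0 0 0 7 7 7 6 0 9 9 9 9 9 6 0 0 8 5 5 8 0 0]
0.7 [ 0  0  0  0  0  0  0  7  7  9  9 11  9  9  9  0 11 16 17 18 18 18  0  0]
0.75 [ 0  0  0  0  6  6  9 12  8  9  9 10  9  9  7  7  0 16 20 21 21 20  0  0]
0.8 [ 0  0  0  0  5  5  0  0  8 10 11 10 11  9  7  7  0  0  0  0  0  0  0  0]
0.85 [ 0  0  0  0  5  5  0  0  0  9  9  9 10  9  0  0  0  0  0  0  0  0  0  0]
```

Emit:
jog_arm(rows=[[[0,0,0],7.1,0.09],[[0,0,0],7.1,0.09],[[0,0,0],7.1,0.09],[[0,0,0],7.1,0.09],[[0,0,0],6.2,0.09],[[0.017,-0.035,0],0,0.09],[[0.017,-0.035,0],0,0.09],[[0.017,-0.035,0],0,0.09],[[0.017,-0.035,0],0,0.09],[[0.017,-0.035,0],0,0.09],[[0.017,-0.035,0],0,0.09],[[0.017,-0.035,0],0,0.09]])

```text
time_s: 2.8
ee_pos: [0.3689, -0.3045, 0.2057]
eef_rot: [3.141, -0.0, -0.245]
force: [0.3, -0.6, 0.0]
grip_width: 0.0902
grip_force: 0.0
```

```bash
cat >> h.py <<'E'
def go(x,y,z,yaw):
    o=get_obs();p=np.array(o["ee_pos"]);r=R.from_euler("xyz",o["eef_rot"]);ps=np.degrees(o["eef_rot"][2])
    t=R.from_euler("xyz",[np.pi,0,np.radians(yaw)])
    d=np.array([x,y,z])-p
    print("t",round(o["time_s"],2),"pos",p.round(4),"yaw",round(ps,1),"F",np.round(o["force"],1),"w",round(o["grip_width"],4),"| turn",round((ps-yaw+180)%360-180,1),"shift now-axes",(r.inv().apply(d)).round(4),"final-axes",t.inv().apply(d).round(4))
E
python3 -c "
from h import *
go(.595,-.028,.205,-14)"
```

```text
t 2.8 pos [ 0.3689 -0.3045  0.2057] yaw -14.1 F [ 0.3 -0.6  0. ] w 0.0902 | turn -0.1 shift now-axes [ 0.1522 -0.3232  0.0007] final-axes [ 0.1525 -0.323   0.0007]
```

Emit:
jog_arm(rows=[[[0.017,-0.036,0],0,0.09],[[0.017,-0.036,0],0,0.09],[[0.017,-0.036,0],0,0.09],[[0.017,-0.036,0],0,0.09],[[0.017,-0.036,0],0,0.09],[[0.017,-0.036,0],0,0.09],[[0.017,-0.036,0],0,0.09],[[0.017,-0.036,0],0,0.09],[[0.017,-0.036,0],0,0.09],[[0,0,0],0,0.09]])

```text
time_s: 3.63
ee_pos: [0.5975, -0.0241, 0.2047]
eef_rot: [-3.141, 0.0, -0.241]
force: [-0.2, -0.2, -0.5]
grip_width: 0.0904
grip_force: 0.0
```

```bash
cat >> h.py <<'E'
def wrist(name):
    o=get_obs();c=camera("wrist");save(c,name)
    return o,c
def wpt(o,c,u,v,z):
    K=np.array(c["K"]);a=np.array([(u-K[0,2])/K[0,0],(v-K[1,2])/K[1,1]]);th=np.hypot(*a)
    s=np.sin(th)/th; r=np.array([a[0]*s,-a[1]*s,-np.cos(th)])
    T=np.eye(4);T[:3,:3]=R.from_euler("xyz",o["eef_rot"]).as_matrix();T[:3,3]=o["ee_pos"]
    W=T@np.array(c["T_tool_cam"]);w=W[:3,:3]@r
    return W[:3,3]+w*(z-W[2,3])/w[2]
E
python3 -c "
from h import *
go(.595,-.028,.076,-14)
o,c=wrist('w1.png')
for l,z in [('jar_middle',.095),('green_handle',.084),('green_tail',.062)]:
    for r in spot_point(l,c)[:2]:
        u,v=r['at'][0]*640,r['at'][1]*400; print(l,round(r['p'],2),int(u),int(v),wpt(o,c,u,v,z).round(3))
"
```

```text
t 3.63 pos [ 0.5975 -0.0241  0.2047] yaw -13.8 F [-0.2 -0.2 -0.5] w 0.0904 | turn 0.2 shift now-axes [-0.0015  0.0045  0.1287] final-axes [-0.0015  0.0044  0.1287]
jar_middle 0.91 534 95 [ 0.653 -0.278  0.095]
jar_middle 0.78 383 313 [ 0.442 -0.061  0.095]
green_handle 0.59 354 240 [ 0.538 -0.047  0.084]
green_handle 0.18 350 267 [ 0.507 -0.036  0.084]
green_tail 0.75 349 271 [ 0.49  -0.033  0.062]
```

View pics/w1.png

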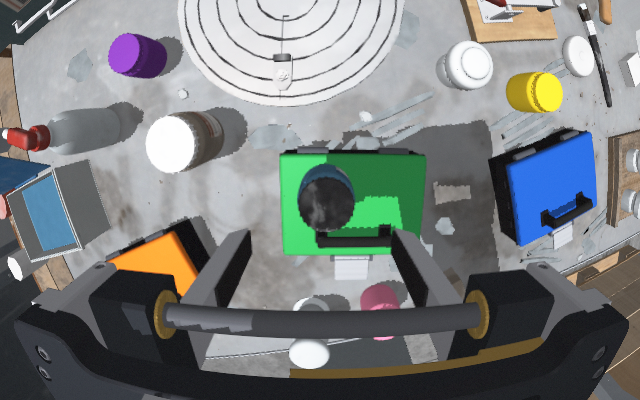

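Emit:
jog_arm(rows=[[[-0.001,0.004,0.035],0,0.09],[[0,0,0.035],0,0.09],[[0,0,0.035],0,0.09],[[0,0,0.024],0,0.09],[[0,0,0],0,0.04],[[0,0,0],0,0.04],[[0,0,0],0,0.04],[[0,0,0],0,0.04],[[0,0,0],0,0.04]], squeeze=15)

```text
time_s: 4.58
ee_pos: [0.594, -0.0327, 0.0785]
eef_rot: [-3.141, -0.003, -0.245]
force: [-0.1, 2.7, 1.9]
grip_width: 0.0604
grip_force: 1.4
```

Emit:
jog_arm(rows=[[[0,0,0],0,0.04],[[0,0,0],0,0.04],[[0,0,0],0,0.04]])

```text
time_s: 4.83
ee_pos: [0.5939, -0.0325, 0.078]
eef_rot: [-3.141, -0.003, -0.245]
force: [-1.0, 3.1, 8.6]
grip_width: 0.0538
grip_force: 15.0
```

Emit:
jog_arm(rows=[[[0,0,-0.02],0,0.04],[[0,0,-0.03],0,0.04],[[0,0,-0.02],0,0.04],[[-0.0065,0.035,0],0,0.04],[[-0.0065,0.035,0],0,0.04],[[-0.0065,0.035,0],0,0.04],[[-0.0065,0.035,0],0,0.04],[[-0.0065,0.035,0],0,0.04],[[0,0,0.03],0,0.04],[[0,0,0.03],0,0.04],[[0,0,0],0,0.04]])

```text
time_s: 5.75
ee_pos: [0.5163, -0.194, 0.0817]
eef_rot: [-3.14, 0.008, -0.246]
force: [-1.0, -0.1, -2.9]
grip_width: 0.0538
grip_force: 15.0
```

```bash
python3 -c "
from h import *
go(.52,-.195,.020,-14)"
```

```text
t 5.75 pos [ 0.5163 -0.194   0.0817] yaw -14.1 F [-1.  -0.1 -2.9] w 0.0538 | turn -0.1 shift now-axes [0.0044 0.0001 0.0616] final-axes [0.0039 0.     0.0617]
```

Emit:
jog_arm(rows=[[[0.002,0,0.025],0,0.04],[[0,0,0.02],0,0.04],[[0,0,0.012],0,0.04],[[0,0,0.004],0,0.04],[[0,0,0],0,0.04],[[0,0,0],0,0.04]])

```text
time_s: 6.25
ee_pos: [0.5217, -0.1951, 0.0267]
eef_rot: [3.141, -0.001, -0.245]
force: [0.4, -0.2, -2.3]
grip_width: 0.0538
grip_force: 15.0
```

Emit:
jog_arm(rows=[[[0,0,0.003],0,0.04],[[0,0,0.003],0,0.04],[[0,0,0],0,0.04]])

```text
time_s: 6.5
ee_pos: [0.521, -0.195, 0.0194]
eef_rot: [3.142, -0.0, -0.245]
force: [0.5, 0.5, -3.2]
grip_width: 0.0537
grip_force: 15.0
```

Emit:
jog_arm(rows=[[[0,0,0.001],0,0.04],[[0,0,0.001],0,0.04],[[0,0,0],0,0.04]])

```text
time_s: 6.75
ee_pos: [0.5212, -0.1951, 0.0181]
eef_rot: [3.141, -0.0, -0.245]
force: [-3.2, 0.7, 5.9]
grip_width: 0.0538
grip_force: 15.0
```

Emit:
jog_arm(rows=[[[0,0,0],0,0.074],[[0,0,0],0,0.074],[[0,0,0],0,0.074],[[0,0,0],0,0.074],[[0,0,-0.015],0,0.074],[[0,0,-0.04],0,0.074],[[0,0,-0.04],0,0.074],[[0,0,-0.04],0,0.074],[[0,0,-0.03],-7.1,0.074]])

```text
time_s: 7.5
ee_pos: [0.5214, -0.1951, 0.186]
eef_rot: [3.141, -0.003, -0.124]
force: [0.2, -0.4, 0.4]
grip_width: 0.0741
grip_force: 0.0
```

```bash
python3 -c "
from h import *
go(.491,-.342,.19,97)
c=camera('scene');cv2.imwrite('pics/j2.png',cv2.resize(c['image'][110:250,300:460,::-1],None,fx=4,fy=4))"
```

```text
t 7.5 pos [ 0.5214 -0.1951  0.186 ] yaw -7.1 F [ 0.2 -0.4  0.4] w 0.0741 | turn -104.1 shift now-axes [-0.0121  0.1495 -0.0039] final-axes [-0.1421 -0.0481 -0.004 ]
```

View pics/j2.png

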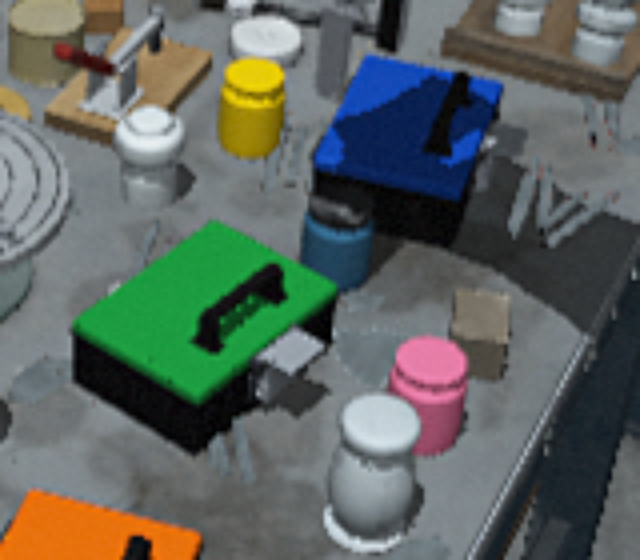

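The blue jar stands upright on the bench at crop (337,245), in the gap between the green and blue cases. Next I turn the tool for the blue handle.

Emit:
jog_arm(rows=[[[0,0,0],-7.1,0.06],[[0,0,0],-7.1,0.06],[[0,0,0],-7.1,0.06],[[0,0,0],-7.1,0.06],[[0,0,0],-7.1,0.06],[[0,0,0],-7.1,0.06],[[0,0,0],-7.1,0.06],[[0,0,0],-7.1,0.06],[[0,0,0],-7.1,0.06],[[0,0,0],-7.1,0.06],[[0,0,0],-7.1,0.06],[[0,0,0],-7.1,0.06]])

```text
time_s: 8.55
ee_pos: [0.521, -0.195, 0.1821]
eef_rot: [-3.141, -0.0, 1.372]
force: [-0.1, 0.1, -0.0]
grip_width: 0.0601
grip_force: 0.0
```

Emit:
jog_arm(rows=[[[0,0,0],-7.1,0.06],[[0,0,0],-7.1,0.06],[[0,0,0],-4.7,0.06],[[-0.0355,-0.012,0],0,0.06],[[-0.0355,-0.012,0],0,0.06],[[-0.0355,-0.012,0],0,0.06],[[-0.0355,-0.012,0],0,0.06],[[0,0,0.03],0,0.06],[[0,0,0],0,0.06]])

```text
time_s: 9.3
ee_pos: [0.489, -0.3423, 0.1475]
eef_rot: [-3.137, -0.005, 1.693]
force: [0.4, 0.1, -2.1]
grip_width: 0.0602
grip_force: 0.0
```

```bash
python3 -c "
from h import *
go(.491,-.342,.067,97)
o,c=wrist('w2.png')
for l,z in [('blue_handle',.084),('blue_tail',.062),('green_tail',.062)]:
    for r in spot_point(l,c)[:2]:
        u,v=r['at'][0]*640,r['at'][1]*400; print(l,round(r['p'],2),int(u),int(v),wpt(o,c,u,v,z).round(3))
"
```

```text
t 9.3 pos [ 0.489  -0.3423  0.1475] yaw 97.0 F [ 0.4  0.1 -2.1] w 0.0602 | turn -0.0 shift now-axes [-0.0003  0.0024  0.0805] final-axes [0.     0.002  0.0805]
blue_handle 0.68 323 211 [ 0.49  -0.342  0.084]
blue_tail 0.97 265 203 [ 0.438 -0.349  0.062]
blue_tail 0.16 323 212 [ 0.491 -0.35   0.062]
```

View pics/w2.png

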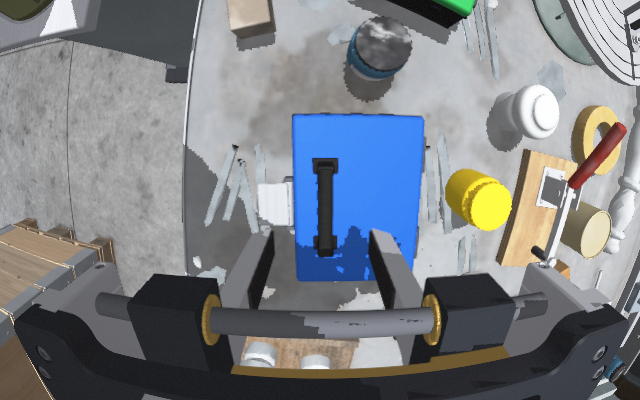

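The wrist view shows the blue handle centred between the fingers at (324,205), which agrees with the estimate. I go down and grip.

Emit:
jog_arm(rows=[[[0,0.001,0.03],0,0.06],[[0,0,0.03],0,0.06],[[0,0,0.018],0,0.06],[[0,0,0],0,0.004],[[0,0,0],0,0.004],[[0,0,0],0,0.004],[[0,0,0],0,0.004],[[0,0,0],0,0.004],[[0,0,0],0,0.004],[[0,0,0],0,0.004],[[0,0,0],0,0.004]], squeeze=20)

```text
time_s: 10.42
ee_pos: [0.4922, -0.3418, 0.0748]
eef_rot: [3.141, 0.0, 1.696]
force: [-0.1, 0.1, 3.1]
grip_width: 0.0116
grip_force: 20.0
```

Emit:
jog_arm(rows=[[[0,0,-0.002],0,0.004],[[0,0,-0.002],0,0.004],[[0,0,-0.001],0,0.004],[[0,0,0],0,0.004],[[0,0,0],0,0.004]])

```text
time_s: 10.83
ee_pos: [0.4933, -0.3415, 0.0781]
eef_rot: [3.139, 0.0, 1.696]
force: [15.8, -3.8, -19.4]
grip_width: 0.0116
grip_force: 20.0
```

Emit:
jog_arm(rows=[[[0,0,-0.0005],0,0.004],[[0,0,0],0,0.004],[[0,0,0.003],0,0.004],[[0,0,0.0025],0,0.004],[[0,0,0],0,0.004]])

```text
time_s: 11.25
ee_pos: [0.4921, -0.3417, 0.0748]
eef_rot: [-3.142, -0.0, 1.696]
force: [-0.4, 0.4, 1.7]
grip_width: 0.0112
grip_force: 20.0
```

Blue stopped dead after 3 mm at about 19 N, so it is latched. Next is green.

Emit:
jog_arm(rows=[[[0,0,0],0,0.06],[[0,0,0],0,0.06],[[0,0,0],0,0.06],[[0,0,0],0,0.06],[[0,0,-0.02],0,0.06],[[0,0,-0.035],0,0.06],[[0,0,-0.035],0,0.06],[[0,0,0],7,0.06],[[0,0,0],7,0.06],[[0,0,0],7,0.06],[[0.037,-0.004,0],0,0.06],[[0.037,-0.004,0],0,0.06]])

```text
time_s: 12.25
ee_pos: [0.5016, -0.268, 0.1641]
eef_rot: [-3.141, -0.0, 1.326]
force: [1.0, 0.7, 0.6]
grip_width: 0.0601
grip_force: 0.0
```

Emit:
jog_arm(rows=[[[0.037,-0.004,0],0,0.06],[[0.037,-0.004,0],0,0.06],[[0.037,-0.004,0],0,0.06],[[0.037,-0.004,0],0,0.06],[[0.037,-0.004,0],0,0.06],[[0.037,-0.004,0],0,0.06],[[0,0,0],0,0.06]])

```text
time_s: 12.83
ee_pos: [0.5322, -0.0416, 0.1646]
eef_rot: [3.141, -0.001, 1.334]
force: [0.2, 0.4, 0.8]
grip_width: 0.0603
grip_force: 0.0
```

```bash
python3 -c "
from h import *
go(.535,-.045,.073,76)
o,c=wrist('w3.png')
for l,z in [('green_handle',.084),('green_tail',.062)]:
    for r in spot_point(l,c)[:2]:
        u,v=r['at'][0]*640,r['at'][1]*400; print(l,round(r['p'],2),int(u),int(v),wpt(o,c,u,v,z).round(3))
"
```

```text
t 12.83 pos [ 0.5322 -0.0416  0.1646] yaw 76.4 F [0.2 0.4 0.8] w 0.0603 | turn 0.4 shift now-axes [-0.0027  0.0035  0.0916] final-axes [-0.0026  0.0035  0.0916]
green_handle 0.74 327 206 [ 0.537 -0.045  0.084]
green_tail 0.85 271 198 [ 0.485 -0.031  0.062]
green_tail 0.72 361 369 [ 0.529 -0.278  0.062]
```

Emit:
jog_arm(rows=[[[-0.003,0.004,0.03],0,0.06],[[0,0,0.035],0,0.06],[[0,0,0.029],0,0.06],[[0,0,0],0,0.06],[[0,0,0],0,0.004],[[0,0,0],0,0.004],[[0,0,0],0,0.004],[[0,0,0],0,0.004],[[0,0,0],0,0.004],[[0,0,0],0,0.004],[[0,0,0],0,0.004],[[0,0,0],0,0.004]])

```text
time_s: 13.98
ee_pos: [0.5365, -0.0509, 0.071]
eef_rot: [3.137, -0.0, 1.329]
force: [4.4, -0.5, -4.8]
grip_width: 0.011
grip_force: 20.0
```

Emit:
jog_arm(rows=[[[0,0,-0.002],0,0.004],[[0,0,-0.002],0,0.004],[[0,0,-0.001],0,0.004],[[0,0,0],0,0.004],[[0,0,0],0,0.004]])

```text
time_s: 14.4
ee_pos: [0.5375, -0.0513, 0.0749]
eef_rot: [3.135, -0.0, 1.329]
force: [26.1, -5.6, -24.5]
grip_width: 0.0114
grip_force: 20.0
```

Green is latched too (dead stop at 24 N). I lower it, release and move to orange.

Emit:
jog_arm(rows=[[[0,0,0],0,0.004],[[0,0,0.003],0,0.004],[[0,0,0.002],0,0.004],[[0,0,0],0,0.06],[[0,0,0],0,0.06],[[0,0,0],0,0.06],[[0,0,0],0,0.06],[[0,0,-0.025],0,0.06],[[0,0,-0.035],0,0.06],[[0,0,-0.035],0,0.06],[[0,0,0],0,0.06]])

```text
time_s: 15.32
ee_pos: [0.5373, -0.0508, 0.172]
eef_rot: [3.132, -0.001, 1.329]
force: [0.6, -0.4, 0.4]
grip_width: 0.0591
grip_force: 0.0
```

```bash
python3 -c "
from h import *
go(.487,.2375,.165,98.5)"
```

```text
t 15.32 pos [ 0.5373 -0.0508  0.172 ] yaw 76.2 F [ 0.6 -0.4  0.4] w 0.0591 | turn -22.3 shift now-axes [ 0.2679 -0.1179  0.0061] final-axes [ 0.2926 -0.0072  0.007 ]
```

Emit:
jog_arm(rows=[[[0,0,0],-7.1,0.06],[[0,0,0],-7.1,0.06],[[0,0,0],-7.1,0.06],[[0.0365,-0.001,0],-1,0.06],[[0.0365,-0.001,0],0,0.06],[[0.0365,-0.001,0],0,0.06],[[0.0365,-0.001,0],0,0.06],[[0.0365,-0.001,0],0,0.06],[[0.0365,-0.001,0],0,0.06],[[0.0365,-0.001,0],0,0.06],[[0.0365,0,0],0,0.06],[[0,0,0],0,0.06]])

```text
time_s: 16.32
ee_pos: [0.4844, 0.2422, 0.1652]
eef_rot: [-3.142, -0.001, 1.723]
force: [-0.2, -0.6, -0.3]
grip_width: 0.0599
grip_force: 0.0
```

```bash
python3 -c "
from h import *
go(.487,.2375,.073,98.5)
o,c=wrist('w4.png')
for l,z in [('orange_handle',.084),('orange_tail',.062)]:
    for r in spot_point(l,c)[:2]:
        u,v=r['at'][0]*640,r['at'][1]*400; print(l,round(r['p'],2),int(u),int(v),wpt(o,c,u,v,z).round(3))
"
```

```text
t 16.32 pos [0.4844 0.2422 0.1652] yaw 98.7 F [-0.2 -0.6 -0.3] w 0.0599 | turn 0.2 shift now-axes [-0.0051  0.0019  0.0922] final-axes [-0.005   0.0019  0.0922]
orange_handle 0.8 323 212 [0.487 0.235 0.084]
orange_tail 0.85 270 204 [0.437 0.228 0.062]
```

Emit:
jog_arm(rows=[[[-0.005,0.002,0.03],0,0.06],[[0,0,0.035],0,0.06],[[0,0,0.028],0,0.06],[[0,0,0],0,0.06],[[0,0,0],0,0.004],[[0,0,0],0,0.004],[[0,0,0],0,0.004],[[0,0,0],0,0.004],[[0,0,0],0,0.004],[[0,0,0],0,0.004],[[0,0,0],0,0.004],[[0,0,0],0,0.004]])

```text
time_s: 17.47
ee_pos: [0.4875, 0.2326, 0.0725]
eef_rot: [-3.139, 0.0, 1.718]
force: [-2.2, -0.5, 11.6]
grip_width: 0.0112
grip_force: 20.0
```

Emit:
jog_arm(rows=[[[0,0,-0.002],0,0.004],[[0,0,-0.002],0,0.004],[[0,0,-0.001],0,0.004],[[0,0,0],0,0.004],[[0,0,0],0,0.004]])

```text
time_s: 17.88
ee_pos: [0.4895, 0.2329, 0.0774]
eef_rot: [3.139, -0.0, 1.718]
force: [9.8, 3.2, -9.3]
grip_width: 0.0116
grip_force: 20.0
```

Emit:
jog_arm(rows=[[[0,0,-0.002],0,0.004],[[0,0,-0.002],0,0.004],[[0,0,0],0,0.004],[[0,0,0],0,0.004]])

```text
time_s: 18.22
ee_pos: [0.4918, 0.2332, 0.0816]
eef_rot: [3.133, -0.001, 1.718]
force: [27.2, 6.2, -20.8]
grip_width: 0.0112
grip_force: 20.0
```

Orange came up 9 mm and followed the hinge arc, with x moving 4 mm, so its catch is open. I let it down, release and go over its tail.

Emit:
jog_arm(rows=[[[0,0,0.003],0,0.004],[[0,0,0.003],0,0.004],[[0,0,0.002],0,0.004],[[0,0,0],0,0.06],[[0,0,0],0,0.06],[[0,0,0],0,0.06],[[0,0,0],0,0.06],[[0,0,-0.02],0,0.06],[[0,0,-0.025],0,0.02],[[0,0,0],0,0],[[0,0,0],0,0],[[0,0,0],0,0]])

```text
time_s: 19.22
ee_pos: [0.4883, 0.2326, 0.118]
eef_rot: [-3.141, 0.0, 1.718]
force: [0.0, -0.4, -0.8]
grip_width: 0.0217
grip_force: 0.0
```

```bash
python3 -c "
from h import *
go(.436,.229,.075,98.5)
c=camera('scene');cv2.imwrite('pics/o2.png',cv2.resize(c['image'][210:330,270:410,::-1],None,fx=5,fy=5))"
```

```text
t 19.22 pos [0.4883 0.2326 0.118 ] yaw 98.5 F [ 0.  -0.4 -0.8] w 0.0217 | turn -0.0 shift now-axes [ 0.0041 -0.0523  0.043 ] final-axes [ 0.0041 -0.0523  0.043 ]
```

View pics/o2.png

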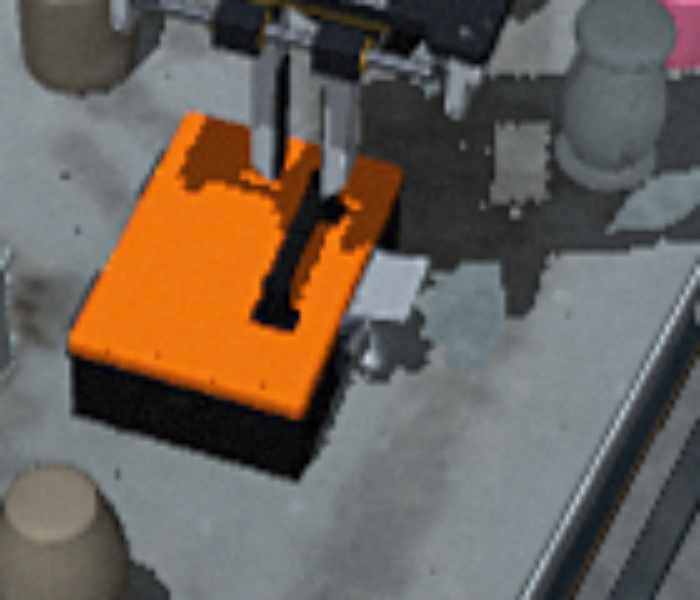

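The orange lid is down and the fingers are clear of the handle. The tail is at crop (395,285), and I press it next.

Emit:
jog_arm(rows=[[[0.002,-0.026,0],0,0],[[0.002,-0.026,0],0,0],[[0,0,0.02],0,0],[[0,0,0.02],0,0],[[0,0,0],0,0],[[0,0,0],0,0]])

```text
time_s: 19.77
ee_pos: [0.4359, 0.2288, 0.0777]
eef_rot: [-3.139, 0.001, 1.718]
force: [0.6, 0.9, -1.0]
grip_width: 0.0001
grip_force: 0.0
```

Emit:
jog_arm(rows=[[[0,0,0.003],0,0],[[0,0,0.003],0,0],[[0,0,0.003],0,0],[[0,0,0.002],0,0],[[0,0,0],0,0]])

```text
time_s: 20.18
ee_pos: [0.4364, 0.229, 0.0672]
eef_rot: [-3.141, 0.0, 1.718]
force: [0.9, -0.4, -0.9]
grip_width: 0.0004
grip_force: 0.0
```

Emit:
jog_arm(rows=[[[0,0,0.002],0,0],[[0,0,0.002],0,0],[[0,0,0],0,0]])

```text
time_s: 20.43
ee_pos: [0.4363, 0.229, 0.0634]
eef_rot: [-3.141, -0.0, 1.718]
force: [-1.8, -0.5, 3.5]
grip_width: 0.0005
grip_force: 1.6
```

Emit:
jog_arm(rows=[[[0,0,0.002],0,0],[[0,0,0.002],0,0],[[0,0,0],0,0]])

```text
time_s: 20.68
ee_pos: [0.4364, 0.2291, 0.0599]
eef_rot: [-3.142, -0.0, 1.718]
force: [-5.4, -1.3, 10.3]
grip_width: 0.0005
grip_force: 5.3
```

Emit:
jog_arm(rows=[[[0,0,0.002],0,0],[[0,0,0.001],0,0],[[0,0,0],0,0]])

```text
time_s: 20.93
ee_pos: [0.4366, 0.2293, 0.0589]
eef_rot: [3.141, -0.0, 1.719]
force: [-17.8, -6.0, 39.2]
grip_width: 0.0004
grip_force: 19.8
```

It stopped hard at z 0.059, so the tail has snapped shut. I also press the green and blue tails as a harmless check.

Emit:
jog_arm(rows=[[[0,0,-0.02],0,0],[[0,0,-0.035],0,0],[[0,0,-0.035],7.1,0],[[0,0,0],7.1,0],[[0,0,0],7.1,0],[[0,0,0],1.2,0]])

```text
time_s: 21.43
ee_pos: [0.4367, 0.2291, 0.1469]
eef_rot: [3.141, -0.001, 1.32]
force: [0.2, 0.3, -0.7]
grip_width: 0.0004
grip_force: 0.0
```

```bash
python3 -c "
from h import *
go(.485,-.0315,.075,76)"
```

```text
t 21.43 pos [0.4367 0.2291 0.1469] yaw 75.6 F [ 0.2  0.3 -0.7] w 0.0004 | turn -0.4 shift now-axes [-0.2404  0.1115  0.0718] final-axes [-0.2411  0.1099  0.0719]
```

Emit:
jog_arm(rows=[[[-0.0345,0.016,0],0,0],[[-0.0345,0.016,0],0,0],[[-0.0345,0.016,0],0,0],[[-0.0345,0.016,0],0,0],[[-0.0345,0.016,0],0,0],[[-0.0345,0.016,0],0,0],[[-0.0345,0.0155,0],0,0],[[0,0,0.03],0,0],[[0,0,0.03],0,0],[[0,0,0.012],0,0],[[0,0,0],0,0],[[0,0,0],0,0]])

```text
time_s: 22.43
ee_pos: [0.4859, -0.0323, 0.0742]
eef_rot: [-3.14, 0.0, 1.328]
force: [-0.4, 0.7, -0.0]
grip_width: 0.0004
grip_force: 0.0
```

Emit:
jog_arm(rows=[[[0,0,0.003],0,0],[[0,0,0.003],0,0],[[0,0,0.003],0,0],[[0,0,0.001],0,0],[[0,0,0],0,0],[[0,0,0],0,0]])

```text
time_s: 22.93
ee_pos: [0.4862, -0.0323, 0.0646]
eef_rot: [3.141, -0.0, 1.326]
force: [0.3, 0.0, -0.3]
grip_width: 0.0005
grip_force: 0.0
```

Emit:
jog_arm(rows=[[[0,0,0.002],0,0],[[0,0,0.001],0,0],[[0,0,0],0,0]])

```text
time_s: 23.18
ee_pos: [0.486, -0.0323, 0.0612]
eef_rot: [-3.141, 0.0, 1.326]
force: [-0.4, 0.5, 0.1]
grip_width: 0.0004
grip_force: 0.0
```

Emit:
jog_arm(rows=[[[0,0,0.002],0,0],[[0,0,0.001],0,0],[[0,0,0],0,0]])

```text
time_s: 23.43
ee_pos: [0.4863, -0.0323, 0.0596]
eef_rot: [3.141, -0.0, 1.326]
force: [-8.5, 1.2, 19.5]
grip_width: 0.0002
grip_force: 9.3
```

Green's tail was already down, with no contact until 0.060. Now blue.

Emit:
jog_arm(rows=[[[0,0,-0.02],0,0],[[0,0,-0.035],0,0],[[0,0,-0.035],-7,0],[[0,0,0],-7,0],[[0,0,0],-7,0],[[0,0,0],0,0]])

```text
time_s: 23.93
ee_pos: [0.4862, -0.0323, 0.1488]
eef_rot: [3.141, 0.0, 1.698]
force: [-0.4, 0.7, -0.8]
grip_width: 0.0006
grip_force: 0.0
```

```bash
python3 -c "
from h import *
go(.4385,-.3485,.07,97)"
```

```text
t 23.93 pos [ 0.4862 -0.0323  0.1488] yaw 97.3 F [-0.4  0.7 -0.8] w 0.0006 | turn 0.3 shift now-axes [-0.3075 -0.0875  0.0788] final-axes [-0.308  -0.0859  0.0788]
```

Emit:
jog_arm(rows=[[[-0.0385,-0.011,0],0,0],[[-0.0385,-0.011,0],0,0],[[-0.0385,-0.011,0],0,0],[[-0.0385,-0.011,0],0,0],[[-0.0385,-0.011,0],0,0],[[-0.0385,-0.011,0],0,0],[[-0.0385,-0.011,0],0,0],[[-0.0385,-0.0105,0],0,0],[[0,0,0.035],0,0],[[0,0,0.035],0,0],[[0,0,0.008],0,0],[[0,0,0],0,0]])

```text
time_s: 24.93
ee_pos: [0.4354, -0.3476, 0.0681]
eef_rot: [-3.138, -0.004, 1.689]
force: [0.1, -0.5, 0.4]
grip_width: 0.0006
grip_force: 0.0
```

Emit:
jog_arm(rows=[[[0,0,0.003],0,0],[[0,0,0.002],0,0],[[0,0,0.001],0,0],[[0,0,0],0,0],[[0,0,0],0,0]])

```text
time_s: 25.35
ee_pos: [0.4369, -0.3488, 0.0653]
eef_rot: [3.141, 0.001, 1.692]
force: [-0.2, 0.0, 0.3]
grip_width: 0.0002
grip_force: 0.0
```

Emit:
jog_arm(rows=[[[0,0,0.002],0,0],[[0,0,0.001],0,0],[[0,0,0],0,0]])

```text
time_s: 25.6
ee_pos: [0.4365, -0.3486, 0.0613]
eef_rot: [-3.141, -0.0, 1.692]
force: [0.3, -0.9, -0.8]
grip_width: 0.0007
grip_force: 0.0
```

Emit:
jog_arm(rows=[[[0,0,0.002],0,0],[[0,0,0.001],0,0],[[0,0,0],0,0]])

```text
time_s: 25.85
ee_pos: [0.4367, -0.3489, 0.0596]
eef_rot: [3.141, 0.001, 1.692]
force: [-5.3, 3.0, 14.5]
grip_width: 0.0004
grip_force: 7.5
```

Blue is latched as well. I retract and take a last look before handing in.

Emit:
jog_arm(rows=[[[0,0,-0.02],0,0],[[0,0,-0.035],0,0],[[0,0,-0.035],0,0],[[0,0,-0.035],0,0],[[0,0,0],0,0],[[0,0,0],0,0]])

```text
time_s: 26.35
ee_pos: [0.437, -0.3491, 0.185]
eef_rot: [3.139, 0.003, 1.692]
force: [-0.2, -0.3, -0.1]
grip_width: 0.0001
grip_force: 0.0
```

```bash
python3 -c "
from h import *
c=camera('scene');cv2.imwrite('pics/end.png',cv2.resize(c['image'][90:390,190:490,::-1],None,fx=2,fy=2))"
```

```text
(no output)
```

View pics/end.png

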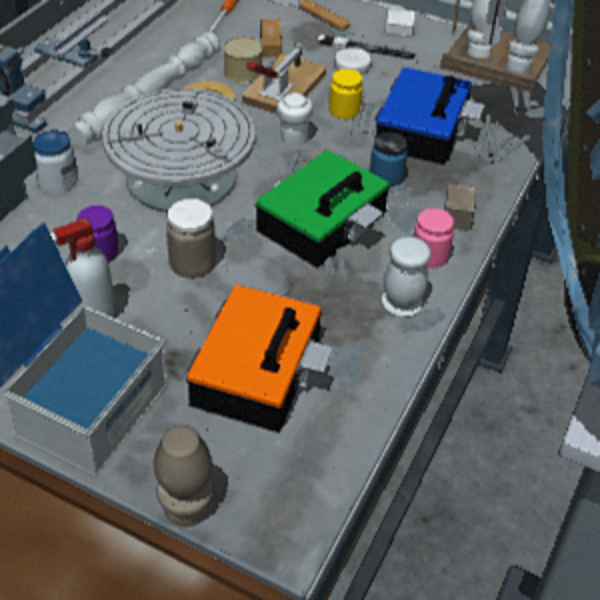

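All three lids are shut, the jar stands at (390,158), and the bystanders look unmoved.

```bash
python3 -c "
from station import *
print(hand_in())"
```

```text
the job is handed in; nothing more can be done
None
```

The job is handed in: the blue jar is upright on the bench, the blue and green catches held when tugged, the orange lid came up and was pressed shut again, and all three cases ended shut and latched; the hand-in gave no verdict.

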